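# Set out the amber reagent bottles in their colour-coded holders

## Robot

A 6-joint arm with a two-finger parallel gripper is mounted at the origin on the work surface. World frame = base frame: x ahead of the robot, y to its left, z up, the work surface at z = 0. Lengths are in mm, angles in degrees, forces in N, time in s.
With the tool pointing down it reaches from about 350 to 850 mm from the base axis. Payload 8.1 kg.
Tool frame: the origin (TCP) lies at the very end of the fingers, on their centre line; the grasp point (between the pads) lies 19 mm behind it (tcp_to_grasp is the distance from the TCP to the grasp point, in mm); z points along the fingers, x is the direction in which the jaws open and shut, and the axes are right-handed (so a half turn about z gives the same grasp; the last joint's range is limited). The gripper opens to 85 mm and grips with 20 to 120 N. Pads are 22 mm wide; open, the fingers measure 114 mm over their backs; the gripper's body (76 mm by 85 mm) begins 54 mm behind the grasp point. The pads swing forward as they close: fully open they stand 13 mm farther back than shut.
Start: joints at [-71.356, 7.471, 85.268, -0, 87.261, -4.893], TCP at [239.626, -550.077, 231.292] pointing down, gripper open.
Joint ranges: [-169.43, 169.43], [-51.17, 129.36], [1.28, 143.12], [-76.62, 256.62], [0, 156.53], [-152.29, 152.29]. Speed limits (degrees/s): [136.94, 136.94, 159.86, 180, 180, 180].

## Interface

Orientations are given as [roll, pitch, yaw] about the fixed x, y, z axes, in that order (R = Rz(yaw) Ry(pitch) Rx(roll)).
In Python, from bench import * gives the robot as it stands. The module is installed in compiled form; this text tells all that it offers.
- The arm moves only by the tool apply_moves, never from a script. Its argument "targets" is text: rows parted by semicolons, each of 7 numbers parted by spaces: the turn, a rotation vector about the tool's x, y, z in rad, then the shift along the tool's x, y, z in cm, then the finger opening in cm, from 0 to 8.54. A call has exactly 5 rows; each row is the pose to reach, as a shift and turn from the pose commanded when the call began, along the tool's axes at that moment; what a row does not reach only later rows make up. A row lasts 1/10 s, in which the tool goes at most 50 mm and 8.59 degrees, less where a joint would pass 70% of its speed; a pose out of reach is approached as far as the arm can. A call with a gripper value outside its range is refused whole. The fingers move at their own pace and stop on an object; "force" is the grip in N (left out, the last holds). Time passes only in rows, so rows that repeat a pose let the fingers close, or fill a call up. It gives the time, the measured TCP pose, the force and the opening at its end, in the units of the state.
- sense(): the state, without advancing time (a new reading comes with each control period).
- snapshot(name): name is "scene" or "top" or "wrist"; returns the picture (420x560x3 uint8, red, green, blue); there is no depth.
- camera_model(name): a dict with "fx", "fy", "cx", "cy" (pixels), "position" and "attitude" of the camera in the world; the wrist camera has in their place "T_tool_cam" (4x4, takes a point from camera to tool coordinates, whose origin is the TCP and whose axes are the tool frame's). Camera axes: x right, y up, looking along -z (the intrinsics and any distortion apply to the point x, -y, -z); pixel columns grow to the right and rows downward; lengths in mm; the calibration is good to about 2 mm. A picture is of the moment at which its call begins: read the wrist's pose just before it. camera_model takes no time and is no camera call.
- hand_in(): hands the job in, once; it reports no verdict.
Trained networks look in the newest picture that a camera, given by its name, has taken for a name from the list of things; names that differ only in an ending like _2 or _b are one class to them, and where a whole thing is asked for, a point or a joint stands for the part that bears it (a point fixed in the world has none). Each returns a list of dicts, best first, with "confidence" (0 to 1); they miss things now and then, are a little off and sometimes report something else, mostly with a low value. They report only what shows in the picture. A call takes as long as a camera call. They do not tell look-alikes from the thing itself.
- recognise(camera, query): "at" ([row, column] in pixels, amid what is visible of it).
- place_of(camera, query): "at" ([row, column] in pixels: a listed point, or the origin of a listed thing).
The state is a dict: "time": time; "joint_pos": joint angles; "qd": joint speeds; "joint_efforts": joint torques, N m; "tool_pos": TCP position; "tcp_rot": TCP orientation; "ft_force": force on the tool from outside, world axes, zero at the start; "wrist_torque": the same for the moment, N m; "finger_gap": finger opening in mm.
Only numpy, scipy, OpenCV 4.12 (cv2) and the standard library are available. Lean on these libraries where they do the work, as an engineer would, in place of code of your own. Each camera call takes 0.05 s, during which the arm holds its last target. There are 200 camera calls.

## Task

Set out the reagents for the next assay: pick out the four brown amber-glass bottles and stand each one upright inside the bottle holder of the same colour as its cap. They are glass, so set them down gently and do not drop them. Leave the two white plastic bottles standing where they are.

Things in the scene. Friction and masses are not known exactly. Their poses are not given: they have to be found in the camera images.
- amber_red: Brown amber-glass reagent bottle with a white paper band round its body and a red screw cap, standing upright, 80 mm tall: straight round body 50 mm diameter up to 55 mm, sloping shoulder (brown, seen from above as a ring round the cap), cap 28 mm diameter from 62 to 80 mm. About 170 g. Origin: centre of the underside; z up along the bottle.
- holder_red: Red round open-topped bottle holder (a shallow dish), fixed to the bench: 86 mm outer diameter, 76 mm inner diameter, rim 14 mm high, floor 4 mm thick. Origin: centre of the underside; z up.
- amber_blue: Brown amber-glass reagent bottle with a white paper band round its body and a blue screw cap, standing upright, 80 mm tall: straight round body 50 mm diameter up to 55 mm, sloping shoulder (brown, seen from above as a ring round the cap), cap 28 mm diameter from 62 to 80 mm. About 170 g. Origin: centre of the underside; z up along the bottle.
- holder_blue: Blue round open-topped bottle holder (a shallow dish), fixed to the bench: 86 mm outer diameter, 76 mm inner diameter, rim 14 mm high, floor 4 mm thick. Origin: centre of the underside; z up.
- amber_green: Brown amber-glass reagent bottle with a white paper band round its body and a green screw cap, standing upright, 80 mm tall: straight round body 50 mm diameter up to 55 mm, sloping shoulder (brown, seen from above as a ring round the cap), cap 28 mm diameter from 62 to 80 mm. About 170 g. Origin: centre of the underside; z up along the bottle.
- holder_green: Green round open-topped bottle holder (a shallow dish), fixed to the bench: 86 mm outer diameter, 76 mm inner diameter, rim 14 mm high, floor 4 mm thick. Origin: centre of the underside; z up.
- amber_yellow: Brown amber-glass reagent bottle with a white paper band round its body and a yellow screw cap, standing upright, 80 mm tall: straight round body 50 mm diameter up to 55 mm, sloping shoulder (brown, seen from above as a ring round the cap), cap 28 mm diameter from 62 to 80 mm. About 170 g. Origin: centre of the underside; z up along the bottle.
- holder_yellow: Yellow round open-topped bottle holder (a shallow dish), fixed to the bench: 86 mm outer diameter, 76 mm inner diameter, rim 14 mm high, floor 4 mm thick. Origin: centre of the underside; z up.
- white_red: White plastic bottle with a red screw cap, same shape and size as the amber ones (80 mm tall, 50 mm diameter), to be left alone. Origin: centre of the underside; z up. (Unlisted clutter among the bottles - a petri dish, a timer, a marker - is at most 20 mm high.)
- white_blue: White plastic bottle with a blue screw cap, same shape and size as the amber ones (80 mm tall, 50 mm diameter), to be left alone. Origin: centre of the underside; z up. (Unlisted clutter among the bottles - a petri dish, a timer, a marker - is at most 20 mm high.)
There are look-alikes about, which are no part of the job. Of the things shaped like the holder_yellow, the yellow one is meant.

How it is judged:
By the outcome, as a careful person would: the job done as asked, in the order asked, and still so for the second after the job is handed in, with the robot touching nothing.
It also fails if it takes over 120 s, if anything falls off the work surface, if the arm or the gripper's body presses on something with over 40 N, if the wrist force passes 120 N, or if a joint passes its speed limit or range.

## Working session

There is one attempt and no reset: what is moved stays moved. The work goes in short steps, Python scripts to look and compute and a tool call to move; the robot and the scene stay as the last step left them, time stands still between calls to the robot, and variables do not carry over. Pictures are saved under pics/ and viewed, about 12 in all and at most 16, crops included, and the job is handed in when it is done.

Besides the shell and the picture viewer there is one more tool, called after ">>>" as name(argument=value, ...) on one line, values as JSON. apply_moves: Moves the arm, as the interface text tells. Its arguments: {"type":"object","properties":{"targets":{"type":"string"},"force":{"type":"number"}},"required":["targets"]}

```bash
mkdir -p pics
cat > h.py <<'E'
from bench import *
import numpy as np, cv2
from scipy.spatial.transform import Rotation as R
def save(im,n): cv2.imwrite('pics/'+n+'.png',cv2.cvtColor(np.ascontiguousarray(im),cv2.COLOR_RGB2BGR))
E
python3 - <<'E'
from h import *
for c in ('top','scene','wrist'): print(c,camera_model(c))
print(sense())
save(snapshot('top'),'top0'); save(snapshot('scene'),'scene0')
E
```

```text
top {'fx': 447.4529900143707, 'fy': 447.4529900143707, 'cx': 276.4370576264028, 'cy': 207.72191980414033, 'position': array([ 326.80411059,   -4.27617594, 1092.18470928]), 'attitude': array([  9.56439532,   0.85624064, -91.11153193])}
scene {'fx': 406.60463211710726, 'fy': 406.60463211710726, 'cx': 275.93532384909616, 'cy': 213.71776587048836, 'position': array([1300.93955225,  174.17372114,  551.6054272 ]), 'attitude': array([ 57.16570697,   0.16956143, 101.55443337])}
wrist {'fx': 292.4646342440393, 'fy': 292.4646342440393, 'cx': 274.51172263995824, 'cy': 206.01432196801937, 'T_tool_cam': array([[ 9.99999839e-01,  4.62339567e-04, -3.28969588e-04,
        -1.51681238e+00],
       [ 3.62323351e-04, -9.66445622e-01, -2.56871034e-01,
        -6.51688348e+01],
       [-4.36692861e-04,  2.56870873e-01, -9.66445634e-01,
        -1.43887289e+02],
       [ 0.00000000e+00,  0.00000000e+00,  0.00000000e+00,
         1.00000000e+00]])}
{'time': 0.0, 'joint_pos': array([-7.13552222e+01,  7.51318484e+00,  8.53295910e+01, -5.46760377e-04,
        8.72606769e+01, -4.89254210e+00]), 'qd': array([-0.08713673, -0.05803432,  0.02609614, -0.02904015,  0.06491613,
        0.05068152]), 'joint_efforts': array([-1.21692432e-03, -5.69410014e+01, -5.00547945e+01, -5.39226057e-04,
        1.47797138e-02,  3.97405313e-05]), 'tool_pos': array([ 239.45576504, -549.55388223,  230.261484  ]), 'tcp_rot': array([-1.79991721e+02,  1.03122318e-01, -6.64626460e+01]), 'ft_force': array([ 0.26353628,  0.31035738, -0.33755344]), 'wrist_torque': array([-0.01161533,  0.01494247, -0.03012213]), 'finger_gap': 85.0694262665341}
```

View pics/top0.png

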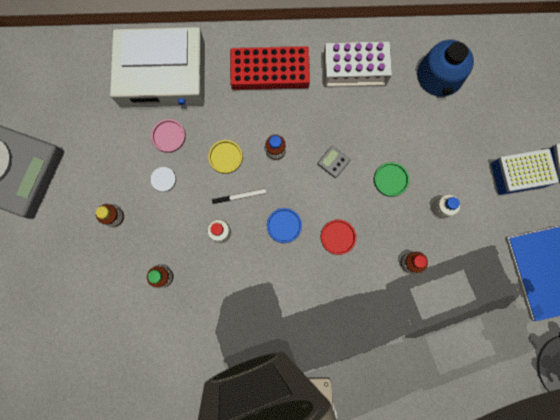

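View pics/scene0.png

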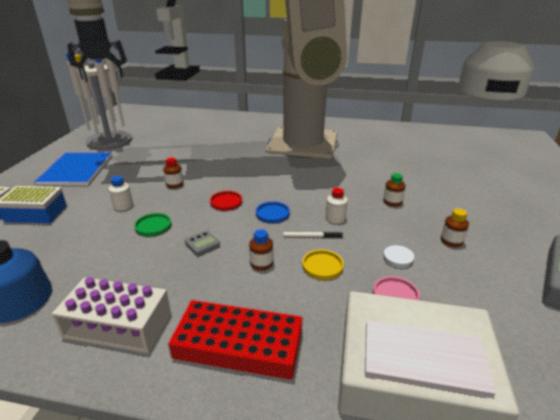

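Top view shows, as [row, col]:
- **Amber bottles:** red (262,416), blue (146,275), green (277,158), yellow (214,108).
- **Look-alikes, white bottles:** white_red (230,217) and white_blue (206,449).
- **Holders:** red (237,338), blue (226,284), green (180,391), yellow (157,225).
- **Look-alike, holder:** a pink dish at (136,169).

The scene view agrees with this.

```bash
cat >> h.py <<'E'
def ray(cam,rc,z,T=None):
    m=camera_model(cam)
    if cam=='wrist':
        M=T@m['T_tool_cam']; Rm,p=M[:3,:3],M[:3,3]
    else: Rm,p=R.from_euler('xyz',m['attitude'],degrees=True).as_matrix(),m['position']
    d=Rm@np.array([(rc[1]-m['cx'])/m['fx'],-(rc[0]-m['cy'])/m['fy'],-1])
    return p+d*(z-p[2])/d[2]
def tool(s):
    T=np.eye(4);T[:3,:3]=R.from_euler('xyz',s['tcp_rot'],degrees=True).as_matrix();T[:3,3]=s['tool_pos'];return T
E
python3 - <<'E'
from h import *
im=snapshot('top'); hsv=cv2.cvtColor(np.ascontiguousarray(im),cv2.COLOR_RGB2HSV)
H={'red':((-6,6)),'blue':((105,125)),'green':((50,85)),'yellow':((20,32))}
pix={'amber_red':(262,416),'amber_blue':(146,275),'amber_green':(277,158),'amber_yellow':(214,108),'white_red':(230,217),'white_blue':(206,449),
'holder_red':(237,338),'holder_blue':(226,284),'holder_green':(180,391),'holder_yellow':(157,225)}
for n,p in pix.items():
    c=n.split('_')[1]; lo,hi=H[c]; h=hsv[...,0].astype(int); h=np.where(h>170,h-180,h)
    m=((h>=lo)&(h<=hi)&(hsv[...,1]>140)&(hsv[...,2]>60)).astype(np.uint8)
    w=np.zeros_like(m); r=22 if 'holder' in n else 13; cv2.circle(w,(p[1],p[0]),r,1,-1); m*=w
    k,l,st,ce=cv2.connectedComponentsWithStats(m); i=1+np.argmax(st[1:,4])
    x,y,ww,hh,a=st[i]; rc=(y+(hh-1)/2,x+(ww-1)/2)
    z=14 if 'holder' in n else 80
    a=place_of('top',n); at=a[0]['at'] if a else None
    P=ray('top',rc,z)
    print(n,rc,(ww,hh),P[:2].round(0),'net',[ (np.round(q['at']),round(q['confidence'],2),ray('top',q['at'],4 if z==14 else 0)[:2].round()) for q in a[:2]])
big=cv2.resize(im[120:300,80:470],None,fx=2,fy=2,interpolation=cv2.INTER_CUBIC); save(big,'crop1')
E
```

```text
amber_red (np.float64(261.0), np.float64(419.0)) (np.int32(15), np.int32(15)) [ 370. -309.] net [(array([264., 408.]), 0.57, array([ 368., -308.]))]
amber_blue (np.float64(141.5), np.float64(274.5)) (np.int32(12), np.int32(12)) [656.   9.] net [(array([150., 277.]), 0.89, array([658.,   3.]))]
amber_green (np.float64(275.0), np.float64(155.5)) (np.int32(10), np.int32(9)) [350. 282.] net [(array([279., 163.]), 0.88, array([342., 287.]))]
amber_yellow (np.float64(212.5), np.float64(102.5)) (np.int32(14), np.int32(14)) [495. 408.] net []
white_red (np.float64(228.5), np.float64(216.5)) (np.int32(12), np.int32(12)) [453. 145.] net [(array([233., 224.]), 0.87, array([451., 140.]))]
white_blue (np.float64(203.0), np.float64(452.0)) (np.int32(13), np.int32(11)) [ 500. -394.] net [(array([206., 443.]), 0.72, array([ 506., -401.])), (array([154., 227.]), 0.69, array([652., 130.]))]
holder_red (np.float64(236.5), np.float64(338.0)) (np.int32(35), np.int32(34)) [ 435. -139.] net [(array([238., 339.]), 0.77, array([ 433., -142.])), (array([222., 283.]), 0.69, array([474.,  -7.]))]
holder_blue (np.float64(225.5), np.float64(283.5)) (np.int32(34), np.int32(34)) [465.  -8.] net [(array([221., 287.]), 0.57, array([478., -16.]))]
holder_green (np.float64(177.0), np.float64(379.0)) (np.int32(9), np.int32(23)) [ 580. -246.] net [(array([179., 389.]), 0.75, array([ 576., -273.]))]
holder_yellow (np.float64(156.5), np.float64(225.0)) (np.int32(33), np.int32(32)) [641. 134.] net [(array([136., 171.]), 0.85, array([700., 274.])), (array([156., 222.]), 0.8, array([645., 143.]))]
```

View pics/crop1.png

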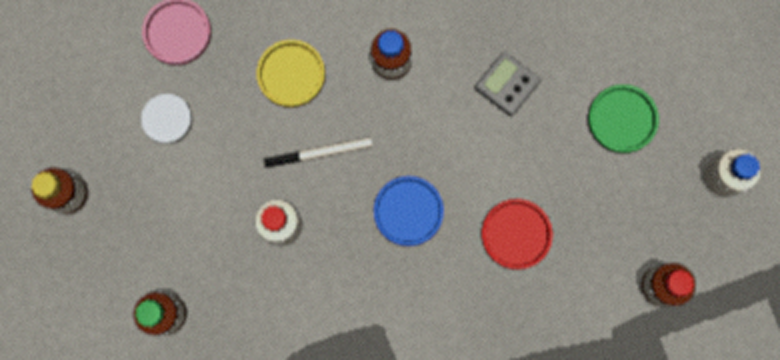

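>>> apply_moves(targets="0 0 -0.15 -1.7 -2.2 0 8.5; 0 0 -0.3 -3.4 -4.4 0 8.5; 0 0 -0.45 -5.1 -6.6 0 8.5; 0 0 -0.6 -6.8 -8.8 0 8.5; 0 0 -0.75 -8.5 -10.8 0 8.5", force=40)

```text
time: 1.15
tool_pos: [305.2, -428.0, 231.4]
tcp_rot: [180.0, -0.0, -23.1]
ft_force: [0.5, -0.0, 0.9]
finger_gap: 85.1
```

>>> apply_moves(targets="0 0 -0.11 0.3 -3.4 0 8.5; 0 0 -0.22 0.6 -6.8 0 8.5; 0 0 -0.33 0.9 -10.2 0 8.5; 0 0 -0.41 1.1 -13.6 0 8.5; 0 0 -0.41 1.1 -13.6 0 8.5")

```text
time: 1.65
tool_pos: [370.6, -305.7, 231.6]
tcp_rot: [-180.0, -0.1, 0.3]
ft_force: [0.5, -0.4, 0.4]
finger_gap: 85.0
```

```bash
cat >> h.py <<'E'
def capfind(c,near,rad=40,z=80,view=None):
    """cap (z=80) or holder rim (z=14) of colour c in the wrist picture, nearest expected xy"""
    s=sense(); T=tool(s); im=np.ascontiguousarray(snapshot('wrist')); hsv=cv2.cvtColor(im,cv2.COLOR_RGB2HSV)
    lo,hi={'red':(-8,8),'blue':(102,125),'green':(45,85),'yellow':(18,34)}[c]
    h=hsv[...,0].astype(int); h=np.where(h>170,h-180,h)
    m=((h>=lo)&(h<=hi)&(hsv[...,1]>120)&(hsv[...,2]>50)).astype(np.uint8)
    k,l,st,ce=cv2.connectedComponentsWithStats(m); out=[]
    for i in range(1,k):
        x,y,w,hh,a=st[i]
        if a<80: continue
        cs=np.argwhere(l==i)
        W=np.array([ray('wrist',p,z,T)[:2] for p in cs]); 
        out.append((W.min(0)+W.max(0))/2); 
        print(c,'pix',(y+hh/2,x+w/2),'xy mid',out[-1].round(1),'size',np.ptp(W,0).round(1),'centroid',W.mean(0).round(1))
    print('tcp',s['tool_pos'].round(1),s['tcp_rot'].round(2),'gap',s['finger_gap'].round(1),'t',round(s['time'],2),'F',s['ft_force'].round(1))
    if view: save(im,view)
E
python3 -c "
from h import *
capfind('red',0,view='w1')"
```

```text
Traceback (most recent call last):
  File "h.py", line 25, in capfind
    W=np.array([ray('wrist',p,z,T)[:2] for p in cs]);
                ~~~^^^^^^^^^^^^^^^
  File "h.py", line 6, in ray
    m=camera_model(cam)
ValueError: time passes only in moves, steps and waits
```

Too many camera_model calls; I'll cache it.

```bash
sed -i 's/^def ray/import functools\ncm=functools.lru_cache(None)(camera_model)\ndef ray/; s/m=camera_model(cam)/m=cm(cam)/' h.py
python3 -c "
from h import *
capfind('red',0,view='w1')"
```

```text
red pix (np.float64(37.0), np.float64(333.5)) xy mid [ 422.2 -161.5] size [69.  59.4] centroid [ 421.9 -158.6]
red pix (np.float64(195.5), np.float64(274.5)) xy mid [ 369.2 -308.2] size [33.3 34. ] centroid [ 368.5 -308.6]Traceback (most recent call last):
  File "<string>", line 3, in <module>
    capfind('red',0,view='w1')
    ~~~~~~~^^^^^^^^^^^^^^^^^^^
  File "h.py", line 30, in capfind
    print('tcp',s['tool_pos'].round(1),s['tcp_rot'].round(2),'gap',s['finger_gap'].round(1),'t',round(s['time'],2),'F',s['ft_force'].round(1))
                                                                   ^^^^^^^^^^^^^^^^^^^^^
AttributeError: 'float' object has no attribute 'round'
```

```bash
sed -i "s/s\['finger_gap'\].round(1)/round(s['finger_gap'],1)/" h.py
python3 -c "
from h import *
capfind('red',0,z=14,view='w1')"
```

```text
red pix (np.float64(36.5), np.float64(334.0)) xy mid [ 433.9 -144.6] size [84.5 71.5] centroid [ 433.7 -140.8]
red pix (np.float64(194.5), np.float64(274.0)) xy mid [ 367.9 -323.1] size [39.5 41.5] centroid [ 368.2 -323.6]
tcp [ 369.3 -308.4  231.6] [ 1.7996e+02 -1.0000e-02  6.0000e-02] gap 85.0 t 1.75 F [ 0.2 -0.3  0.3]
```

View pics/w1.png

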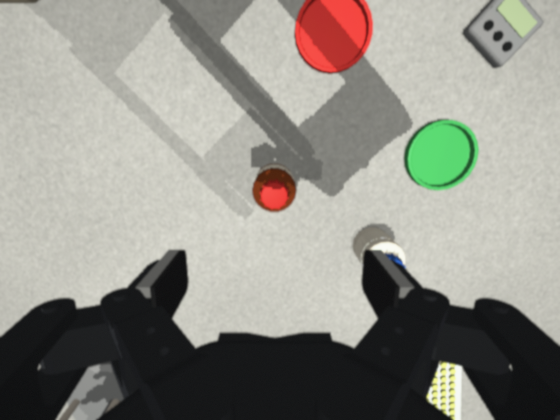

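Amber_red has a brown ring round the cap at (195,274), its holder is at (36,334), and white_blue stands apart at (255,390). The tool is right above amber_red, so I'll descend.

>>> apply_moves(targets="0 0 0 0 0 4.5 8.5; 0 0 0 0 0 9 8.5; 0 0 0 0 0 13.5 8.5; 0 0 0 0 0 17 8.5; 0 0 0 0 0 19 8.5", force=40)

```text
time: 2.3
tool_pos: [366.6, -308.2, 37.6]
tcp_rot: [-179.8, 0.2, -0.2]
ft_force: [-1.1, -0.6, -0.4]
finger_gap: 85.2
```

>>> apply_moves(targets="0 0 0 0 0 1 8.5; 0 0 0 0 0 2 8.5; 0 0 0 0 0 2.3 7; 0 0 0 0 0 2.3 4.5; 0 0 0 0 0 2.3 4")

```text
time: 2.8
tool_pos: [369.8, -309.6, 19.6]
tcp_rot: [179.9, -0.1, -0.0]
ft_force: [0.8, 0.0, -1.1]
finger_gap: 49.1
```

>>> apply_moves(targets="0 0 0 0 0 0 4; 0 0 0 0 0 0 4; 0 0 0 0 0 0 4; 0 0 0 0 0 0 4; 0 0 0 0 0 0 4")

```text
time: 3.3
tool_pos: [369.8, -309.5, 19.5]
tcp_rot: [179.9, -0.1, 0.0]
ft_force: [-0.7, -0.3, 6.9]
finger_gap: 49.0
```

>>> apply_moves(targets="0 0 0 0 0 -1 4; 0 0 0 0 0 -3 4; 0 0 0 0 0 -5.5 4; 0 0 0 0 0 -8 4; 0 0 0 0 0 -10 4")

```text
time: 3.8
tool_pos: [369.0, -308.6, 120.1]
tcp_rot: [180.0, -0.0, 0.0]
ft_force: [0.8, 0.1, -1.6]
finger_gap: 49.3
```

>>> apply_moves(targets="0 0 0 1 -2.5 0 4; 0 0 0 2.5 -6.5 0 4; 0 0 0 4 -10.5 0 4; 0 0 0 5.5 -14.5 0 4; 0 0 0 6.5 -17 0 4")

```text
time: 4.3
tool_pos: [434.2, -136.0, 118.6]
tcp_rot: [-180.0, 0.0, 0.1]
ft_force: [0.6, 0.0, -1.6]
finger_gap: 49.0
```

```bash
python3 -c "
from h import *
capfind('red',0,z=14,view='w2')"
```

```text
red pix (np.float64(194.5), np.float64(275.0)) xy mid [ 433.9 -125.9] size [84.1 64.2] centroid [ 433.9 -122.7]
red pix (np.float64(304.5), np.float64(274.5)) xy mid [ 433.4 -234.8] size [88.4 74.7] centroid [ 433.9 -237.4]
tcp [ 434.2 -136.   118.6] [-1.7995e+02  1.0000e-02  7.0000e-02] gap 49.0 t 4.3 F [ 0.6  0.  -1.6]
```

View pics/w2.png

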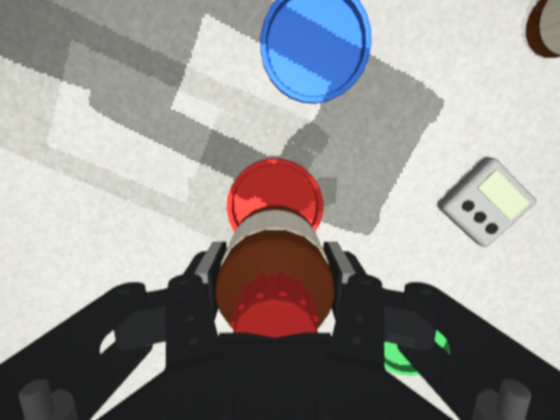

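The bottle is held upright over the red holder (195,275), and the offset is under 3 mm. Lowering now, slowly at the end.

>>> apply_moves(targets="0 0 0 0 0.1 3 4; 0 0 0 0 0.1 6 4; 0 0 0 0 0.1 8 4; 0 0 0 0 0.1 8.8 4; 0 0 0 0 0.1 9.1 4")

```text
time: 4.85
tool_pos: [433.2, -139.5, 26.7]
tcp_rot: [-180.0, 0.1, -0.0]
ft_force: [-0.8, 0.7, -1.1]
finger_gap: 49.2
```

>>> apply_moves(targets="0 0 0 0 0 0.1 4; 0 0 0 0 0 0.2 4; 0 0 0 0 0 0.3 4; 0 0 0 0 0 0.4 4; 0 0 0 0 0 0.4 4")

```text
time: 5.35
tool_pos: [434.2, -139.7, 23.5]
tcp_rot: [180.0, -0.0, 0.0]
ft_force: [-0.4, 0.8, -1.9]
finger_gap: 49.3
```

>>> apply_moves(targets="0 0 0 0 0 0.05 4; 0 0 0 0 0 0.1 4; 0 0 0 0 0 0.1 4; 0 0 0 0 0 0.1 4; 0 0 0 0 0 0.1 4")

```text
time: 5.85
tool_pos: [434.2, -139.8, 23.5]
tcp_rot: [180.0, 0.0, 0.0]
ft_force: [-7.0, 2.7, 11.2]
finger_gap: 49.1
```

In contact at about 11 N; open, then rise and go over amber_blue.

>>> apply_moves(targets="0 0 0 0 0 0 5.5; 0 0 0 0 0 0 7; 0 0 0 0 0 0 8.5; 0 0 0 0 0 0 8.5; 0 0 0 0 0 0 8.5")

```text
time: 6.35
tool_pos: [434.0, -139.7, 22.2]
tcp_rot: [-180.0, 0.0, -0.0]
ft_force: [0.1, -0.6, -0.2]
finger_gap: 85.1
```

>>> apply_moves(targets="0 0 0 0 0 -2 8.5; 0 0 0 0 0 -6 8.5; 0 0 0 0 0 -11 8.5; 0 0 0 0 0 -16 8.5; 0 0 0 0 0 -20.6 8.5")

```text
time: 6.85
tool_pos: [433.9, -139.6, 230.7]
tcp_rot: [180.0, -0.0, 0.0]
ft_force: [0.3, -1.4, -0.5]
finger_gap: 85.3
```

>>> apply_moves(targets="0 0 0 2.5 -1.7 0 8.5; 0 0 0 5 -3.4 0 8.5; 0 0 0 7.5 -5 0 8.5; 0 0 0 10 -6.7 0 8.5; 0 0 0 11 -7.3 0 8.5")

```text
time: 7.35
tool_pos: [545.4, -65.1, 227.9]
tcp_rot: [-180.0, 0.0, 0.1]
ft_force: [-1.1, -0.1, -0.9]
finger_gap: 84.8
```

>>> apply_moves(targets="0 0 0 2.5 -1.7 0 8.5; 0 0 0 5 -3.4 0 8.5; 0 0 0 7.5 -5 0 8.5; 0 0 0 10 -6.7 0 8.5; 0 0 0 11.2 -7.5 0 8.5")

```text
time: 7.85
tool_pos: [657.0, 9.4, 227.7]
tcp_rot: [-180.0, 0.0, 0.1]
ft_force: [-0.4, -0.2, -0.1]
finger_gap: 84.9
```

```bash
python3 -c "
from h import *
capfind('blue',0,z=80,view='w3')
save(snapshot('scene')[120:300],'sc1')"
```

```text
blue pix (np.float64(195.0), np.float64(123.5)) xy mid [502.2   9.2] size [71.5 68. ] centroid [502.1  10.3]
blue pix (np.float64(193.0), np.float64(275.0)) xy mid [656.7  12.2] size [27.6 28.1] centroid [656.7  11.9]
tcp [657.    9.4 227.7] [-1.7999e+02  3.0000e-02  5.0000e-02] gap 84.9 t 7.85 F [-0.4 -0.2 -0.1]
```

View pics/w3.png

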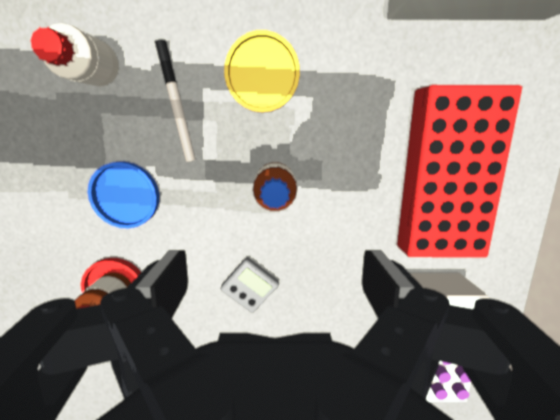

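View pics/sc1.png

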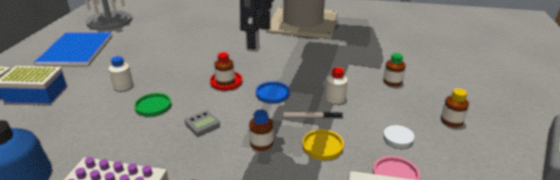

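Amber_red stands in the red holder. Amber_blue is directly below the tool at (193,275), about 2 mm off in y.

>>> apply_moves(targets="0 0 0 0 -0.1 4.5 8.5; 0 0 0 0 -0.2 9 8.5; 0 0 0 0 -0.2 13.5 8.5; 0 0 0 0 -0.2 17 8.5; 0 0 0 0 -0.2 19 8.5")

```text
time: 8.45
tool_pos: [652.4, 9.4, 34.0]
tcp_rot: [180.0, 0.3, -0.0]
ft_force: [-0.8, -0.4, 1.0]
finger_gap: 84.6
```

>>> apply_moves(targets="0 0 0 0 0 1 8.5; 0 0 0 0 0 1.9 8.5; 0 0 0 0 0 1.9 7; 0 0 0 0 0 1.9 4.5; 0 0 0 0 0 1.9 4")

```text
time: 8.95
tool_pos: [657.4, 10.2, 21.5]
tcp_rot: [180.0, -0.2, -0.0]
ft_force: [-0.1, 0.2, -0.4]
finger_gap: 49.0
```

>>> apply_moves(targets="0 0 0 0 0 0 4; 0 0 0 0 0 0 4; 0 0 0 0 0 0 4; 0 0 0 0 0 0 4; 0 0 0 0 0 0 4")

```text
time: 9.45
tool_pos: [657.4, 10.2, 21.3]
tcp_rot: [180.0, -0.2, 0.0]
ft_force: [-1.2, -0.5, 6.9]
finger_gap: 48.7
```

>>> apply_moves(targets="0 0 0 0 0 -1 4; 0 0 0 0 0 -3 4; 0 0 0 0 0 -5.5 4; 0 0 0 0 0 -8 4; 0 0 0 0 0 -10 4")

```text
time: 9.95
tool_pos: [656.3, 10.4, 121.4]
tcp_rot: [180.0, -0.1, 0.0]
ft_force: [0.3, 0.4, -1.8]
finger_gap: 49.1
```

>>> apply_moves(targets="0 0 0 -3 0.2 0 4; 0 0 0 -7 0.7 0 4; 0 0 0 -12 1.2 0 4; 0 0 0 -16.5 1.6 0 4; 0 0 0 -19 1.8 0 4")

```text
time: 10.45
tool_pos: [462.5, -7.6, 118.7]
tcp_rot: [-180.0, 0.1, 0.0]
ft_force: [0.5, -0.6, -2.9]
finger_gap: 48.9
```

```bash
python3 -c "
from h import *
capfind('blue',0,z=14)"
```

```text
blue pix (np.float64(193.5), np.float64(278.5)) xy mid [465.    3.2] size [84.4 65.9] centroid [466.   8.]
blue pix (np.float64(304.0), np.float64(276.0)) xy mid [ 462.6 -106.1] size [84.  75.8] centroid [ 461.9 -108.8]
tcp [462.5  -7.6 118.7] [-1.7999e+02  1.3000e-01  0.0000e+00] gap 48.9 t 10.45 F [ 0.5 -0.6 -2.9]
```

>>> apply_moves(targets="0 0 0 0 0 3 4; 0 0 0 0 0 6 4; 0 0 0 0 0 8 4; 0 0 0 0 0 8.8 4; 0 0 0 0 0 9.1 4")

```text
time: 11.0
tool_pos: [465.5, -7.6, 27.9]
tcp_rot: [-180.0, 0.1, 0.0]
ft_force: [-0.2, -0.7, -2.2]
finger_gap: 49.4
```

>>> apply_moves(targets="0 0 0 0 0 0.1 4; 0 0 0 0 0 0.2 4; 0 0 0 0 0 0.3 4; 0 0 0 0 0 0.4 4; 0 0 0 0 0 0.4 4")

```text
time: 11.5
tool_pos: [466.7, -7.8, 25.3]
tcp_rot: [180.0, -0.1, 0.0]
ft_force: [-2.6, 0.3, 5.7]
finger_gap: 49.3
```

>>> apply_moves(targets="0 0 0 0 0 0 5.5; 0 0 0 0 0 0 7; 0 0 0 0 0 0 8.5; 0 0 0 0 0 0 8.5; 0 0 0 0 0 0 8.5")

```text
time: 12.0
tool_pos: [465.9, -7.7, 24.2]
tcp_rot: [-180.0, 0.0, -0.0]
ft_force: [-0.9, -0.5, -0.3]
finger_gap: 84.9
```

>>> apply_moves(targets="0 0 0 0 0 -2 8.5; 0 0 0 0 0 -6 8.5; 0 0 0 0 0 -11 8.5; 0 0 0 0 0 -16 8.5; 0 0 0 0 0 -20.5 8.5")

```text
time: 12.5
tool_pos: [465.9, -7.7, 231.9]
tcp_rot: [180.0, -0.1, -0.0]
ft_force: [1.7, 0.1, -0.1]
finger_gap: 85.0
```

>>> apply_moves(targets="0 0 0 -1.2 -3 0 8.5; 0 0 0 -2.4 -6 0 8.5; 0 0 0 -3.6 -9 0 8.5; 0 0 0 -4.8 -12 0 8.5; 0 0 0 -6 -15 0 8.5")

```text
time: 13.0
tool_pos: [405.3, 143.4, 229.3]
tcp_rot: [-180.0, -0.0, -0.0]
ft_force: [0.1, 0.2, -0.6]
finger_gap: 85.1
```

>>> apply_moves(targets="0 0 0 -1.2 -3 0 8.5; 0 0 0 -2.4 -6 0 8.5; 0 0 0 -3.6 -9 0 8.5; 0 0 0 -4.8 -12 0 8.5; 0 0 0 -5.9 -14.1 0 8.5")

```text
time: 13.5
tool_pos: [346.1, 284.9, 229.2]
tcp_rot: [-180.0, 0.0, 0.0]
ft_force: [-0.0, -0.1, -1.2]
finger_gap: 84.7
```

```bash
python3 -c "
from h import *
print(ray('top',(179,391.5),14))
capfind('green',0,z=80,view='w4')"
```

```text
[ 574.23238961 -276.1998308    14.        ]
green pix (np.float64(190.5), np.float64(276.0)) xy mid [346.8 290. ] size [27.6 29.2] centroid [346.5 290.3]
tcp [346.1 284.9 229.2] [-1.7998e+02  0.0000e+00  5.0000e-02] gap 84.7 t 13.5 F [-0.  -0.1 -1.2]
```

View pics/w4.png

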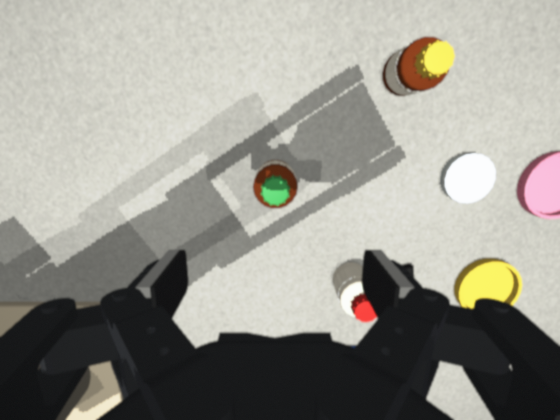

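Amber_green is at (190,276), brown ring with a green cap, about 5 mm further in y. Correct and grasp; then carry it high (bottle bottom at about 125 mm).

>>> apply_moves(targets="0 0 0 0 -0.3 4.5 8.5; 0 0 0 0 -0.4 9 8.5; 0 0 0 0 -0.4 13.5 8.5; 0 0 0 0 -0.4 17 8.5; 0 0 0 0 -0.4 19 8.5")

```text
time: 14.05
tool_pos: [344.9, 285.8, 35.7]
tcp_rot: [179.8, 0.2, 0.0]
ft_force: [-0.9, -0.4, -0.1]
finger_gap: 84.9
```

>>> apply_moves(targets="0 0 0 0 0 1 8.5; 0 0 0 0 0 2 8.5; 0 0 0 0 0 2 7; 0 0 0 0 0 2 4.5; 0 0 0 0 0 2 4")

```text
time: 14.55
tool_pos: [348.2, 288.1, 20.9]
tcp_rot: [-179.9, -0.1, -0.0]
ft_force: [-0.3, 0.9, -1.2]
finger_gap: 49.0
```

>>> apply_moves(targets="0 0 0 0 0 0 4; 0 0 0 0 0 0 4; 0 0 0 0 0 0 4; 0 0 0 0 0 0 4; 0 0 0 0 0 0 4")

```text
time: 15.05
tool_pos: [348.2, 288.1, 20.8]
tcp_rot: [-179.9, -0.1, 0.0]
ft_force: [-0.5, -0.3, 6.4]
finger_gap: 49.2
```

>>> apply_moves(targets="0 0 0 0 0 -1 4; 0 0 0 0 0 -3 4; 0 0 0 0 0 -6 4; 0 0 0 0 0 -9.5 4; 0 0 0 0 0 -12.5 4")

```text
time: 15.55
tool_pos: [346.8, 287.3, 146.5]
tcp_rot: [-180.0, -0.0, 0.0]
ft_force: [1.0, 0.6, -1.8]
finger_gap: 48.8
```

>>> apply_moves(targets="0 0 0 0.8 2 0 4; 0 0 0 2 5 0 4; 0 0 0 3.2 8 0 4; 0 0 0 4.4 11 0 4; 0 0 0 5.7 14.1 0 4")

```text
time: 16.05
tool_pos: [404.0, 145.2, 144.9]
tcp_rot: [-180.0, -0.0, 0.0]
ft_force: [0.4, -0.8, -2.4]
finger_gap: 48.7
```

>>> apply_moves(targets="0 0 0 1.1 2.8 0 4; 0 0 0 2.3 5.6 0 4; 0 0 0 3.4 8.4 0 4; 0 0 0 4.6 11.2 0 4; 0 0 0 5.7 14.1 0 4")

```text
time: 16.55
tool_pos: [461.2, 4.1, 144.9]
tcp_rot: [-180.0, -0.0, -0.0]
ft_force: [0.6, -0.0, -1.6]
finger_gap: 48.9
```

>>> apply_moves(targets="0 0 0 1.1 2.8 0 4; 0 0 0 2.3 5.6 0 4; 0 0 0 3.4 8.4 0 4; 0 0 0 4.6 11.2 0 4; 0 0 0 5.7 14.1 0 4")

```text
time: 17.05
tool_pos: [518.1, -136.8, 144.8]
tcp_rot: [-180.0, 0.0, 0.0]
ft_force: [0.1, -0.0, -0.8]
finger_gap: 49.1
```

>>> apply_moves(targets="0 0 0 1.3 3.2 0 4; 0 0 0 2.6 6.4 0 4; 0 0 0 3.9 9.6 0 4; 0 0 0 5 12.4 0 4; 0 0 0 5.7 14 0 4")

```text
time: 17.55
tool_pos: [575.0, -277.9, 144.6]
tcp_rot: [180.0, 0.0, -0.1]
ft_force: [0.5, 1.0, -1.8]
finger_gap: 49.2
```

```bash
python3 -c "
from h import *
capfind('green',0,z=14,view='w5')"
```

```text
green pix (np.float64(185.5), np.float64(274.5)) xy mid [ 574.3 -265. ] size [83. 64.] centroid [ 574.2 -262.7]
green pix (np.float64(303.0), np.float64(275.5)) xy mid [ 575.2 -392.6] size [92.9 83.6] centroid [ 574.6 -396. ]
tcp [ 575.  -277.9  144.6] [ 1.7998e+02  1.0000e-02 -8.0000e-02] gap 49.2 t 17.55 F [ 0.5  1.  -1.8]
```

View pics/w5.png

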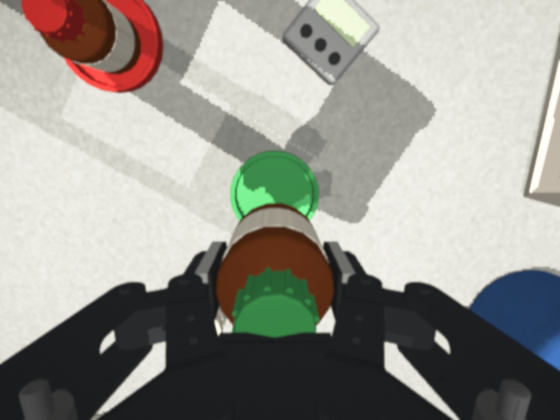

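Bottle held over the green holder (185,275); descend with a 2 mm y correction.

>>> apply_moves(targets="0 0 0 0 -0.2 4 4; 0 0 0 0 -0.2 8 4; 0 0 0 0 -0.2 10.2 4; 0 0 0 0 -0.2 11.2 4; 0 0 0 0 -0.2 11.6 4")

```text
time: 18.1
tool_pos: [574.3, -273.1, 27.5]
tcp_rot: [-179.9, 0.1, 0.0]
ft_force: [0.3, 0.5, -1.7]
finger_gap: 49.3
```

>>> apply_moves(targets="0 0 0 0 0 0.1 4; 0 0 0 0 0 0.2 4; 0 0 0 0 0 0.3 4; 0 0 0 0 0 0.4 4; 0 0 0 0 0 0.4 4")

```text
time: 18.6
tool_pos: [575.4, -273.9, 24.9]
tcp_rot: [180.0, -0.1, 0.0]
ft_force: [-0.3, -0.3, -0.8]
finger_gap: 49.2
```

>>> apply_moves(targets="0 0 0 0 0 0.05 4; 0 0 0 0 0 0.1 4; 0 0 0 0 0 0.1 4; 0 0 0 0 0 0.1 4; 0 0 0 0 0 0.1 4")

```text
time: 19.1
tool_pos: [575.4, -273.9, 24.9]
tcp_rot: [180.0, -0.0, 0.0]
ft_force: [-4.7, 1.8, 8.2]
finger_gap: 48.6
```

>>> apply_moves(targets="0 0 0 0 0 0 5.5; 0 0 0 0 0 0 7; 0 0 0 0 0 0 8.5; 0 0 0 0 0 0 8.5; 0 0 0 0 0 0 8.5")

```text
time: 19.6
tool_pos: [574.9, -273.6, 23.1]
tcp_rot: [-180.0, 0.0, -0.0]
ft_force: [-0.6, -0.1, 0.1]
finger_gap: 84.8
```

>>> apply_moves(targets="0 0 0 0 0 -2 8.5; 0 0 0 0 0 -6 8.5; 0 0 0 0 0 -11 8.5; 0 0 0 0 0 -16 8.5; 0 0 0 0 0 -20.5 8.5")

```text
time: 20.1
tool_pos: [575.0, -273.7, 231.0]
tcp_rot: [180.0, -0.1, 0.0]
ft_force: [0.6, -1.5, 0.1]
finger_gap: 85.1
```

>>> apply_moves(targets="0 0 0 -0.4 -3.2 0 8.5; 0 0 0 -0.8 -6.6 0 8.5; 0 0 0 -1.2 -10 0 8.5; 0 0 0 -1.6 -13.5 0 8.5; 0 0 0 -2 -17 0 8.5")

```text
time: 20.6
tool_pos: [554.6, -102.4, 228.3]
tcp_rot: [-180.0, -0.0, -0.0]
ft_force: [-0.5, 0.5, 0.6]
finger_gap: 85.0
```

>>> apply_moves(targets="0 0 0 -0.4 -3.4 0 8.5; 0 0 0 -0.8 -6.8 0 8.5; 0 0 0 -1.2 -10.2 0 8.5; 0 0 0 -1.6 -13.6 0 8.5; 0 0 0 -2 -17 0 8.5")

```text
time: 21.1
tool_pos: [534.6, 67.7, 228.4]
tcp_rot: [-180.0, -0.0, 0.0]
ft_force: [-0.0, 0.5, 0.2]
finger_gap: 84.6
```

>>> apply_moves(targets="0 0 0 -0.4 -3.4 0 8.5; 0 0 0 -0.8 -6.8 0 8.5; 0 0 0 -1.2 -10.2 0 8.5; 0 0 0 -1.6 -13.6 0 8.5; 0 0 0 -2 -17 0 8.5")

```text
time: 21.6
tool_pos: [514.7, 237.7, 228.4]
tcp_rot: [-180.0, -0.0, 0.0]
ft_force: [0.7, 0.6, -0.1]
finger_gap: 84.9
```

>>> apply_moves(targets="0 0 0 -0.4 -3.5 0 8.5; 0 0 0 -0.8 -7 0 8.5; 0 0 0 -1.2 -10.5 0 8.5; 0 0 0 -1.6 -14 0 8.5; 0 0 0 -2 -17.2 0 8.5")

```text
time: 22.1
tool_pos: [494.5, 410.0, 228.2]
tcp_rot: [-180.0, 0.0, 0.0]
ft_force: [-0.6, -0.5, 0.7]
finger_gap: 85.1
```

```bash
python3 -c "
from h import *
capfind('yellow',0,z=80,view='w6')"
```

```text
yellow pix (np.float64(191.0), np.float64(276.0)) xy mid [495.3 414.7] size [29.7 32.3] centroid [495.5 414.8]
tcp [494.5 410.  228.2] [-1.8e+02  0.0e+00  2.0e-02] gap 85.1 t 22.1 F [-0.6 -0.5  0.7]
```

View pics/w6.png

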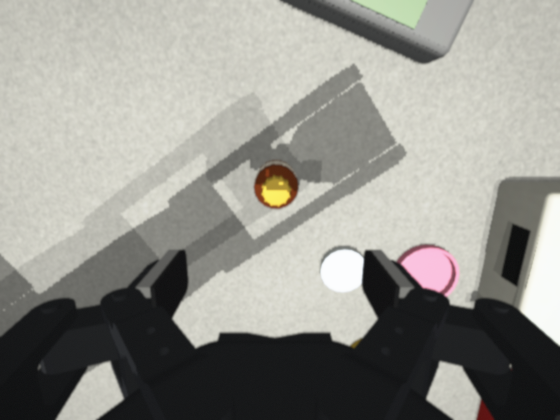

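Amber_yellow is at (191,276); correct y by 4 mm and grasp.

>>> apply_moves(targets="0 0 0 0 -0.3 4.5 8.5; 0 0 0 0.1 -0.4 9 8.5; 0 0 0 0.1 -0.4 13.5 8.5; 0 0 0 0.1 -0.4 17 8.5; 0 0 0 0.1 -0.4 19 8.5")

```text
time: 22.65
tool_pos: [493.7, 410.7, 33.8]
tcp_rot: [179.8, 0.3, 0.0]
ft_force: [0.1, 0.2, -0.4]
finger_gap: 84.7
```

>>> apply_moves(targets="0 0 0 0 0 1 8.5; 0 0 0 0 0 1.9 8.5; 0 0 0 0 0 1.9 7; 0 0 0 0 0 1.9 4.5; 0 0 0 0 0 1.9 4")

```text
time: 23.15
tool_pos: [497.2, 413.2, 21.4]
tcp_rot: [-179.9, -0.1, -0.0]
ft_force: [-0.8, -0.6, -1.7]
finger_gap: 49.2
```

>>> apply_moves(targets="0 0 0 0 0 0 4; 0 0 0 0 0 0 4; 0 0 0 0 0 0 4; 0 0 0 0 0 0 4; 0 0 0 0 0 0 4")

```text
time: 23.65
tool_pos: [497.2, 413.2, 21.3]
tcp_rot: [-179.9, -0.1, -0.0]
ft_force: [0.8, -0.2, 6.4]
finger_gap: 49.1
```

>>> apply_moves(targets="0 0 0 0 0 -1 4; 0 0 0 0 0 -3 4; 0 0 0 0 0 -6 4; 0 0 0 0 0 -9.5 4; 0 0 0 0 0 -12.5 4")

```text
time: 24.15
tool_pos: [495.8, 412.2, 146.2]
tcp_rot: [-180.0, -0.0, 0.0]
ft_force: [1.0, 1.0, -1.1]
finger_gap: 49.0
```

>>> apply_moves(targets="0 0 0 1.2 2.4 0 4; 0 0 0 2.6 5.2 0 4; 0 0 0 4.2 8 0 4; 0 0 0 5.8 11 0 4; 0 0 0 7.3 14 0 4")

```text
time: 24.65
tool_pos: [569.1, 271.1, 144.6]
tcp_rot: [180.0, 0.0, 0.0]
ft_force: [0.1, 0.6, -1.9]
finger_gap: 49.3
```

>>> apply_moves(targets="0 0 0 1.6 3 0 4; 0 0 0 3.2 6 0 4; 0 0 0 4.8 9 0 4; 0 0 0 6.2 12 0 4; 0 0 0 7.3 13.8 0 4")

```text
time: 25.15
tool_pos: [642.4, 131.9, 144.5]
tcp_rot: [180.0, 0.0, -0.1]
ft_force: [0.4, 0.5, -2.4]
finger_gap: 48.7
```

```bash
python3 -c "
from h import *
capfind('yellow',0,z=14,view='w7')"
```

```text
yellow pix (np.float64(184.5), np.float64(274.5)) xy mid [641.7 145.7] size [84.7 67.8] centroid [642.  147.5]
yellow pix (np.float64(302.5), np.float64(276.0)) xy mid [642.6  17.9] size [94.9 84.7] centroid [641.8  14.6]
tcp [642.4 131.9 144.5] [ 1.7997e+02  2.0000e-02 -9.0000e-02] gap 48.7 t 25.15 F [ 0.4  0.5 -2.4]
```

View pics/w7.png

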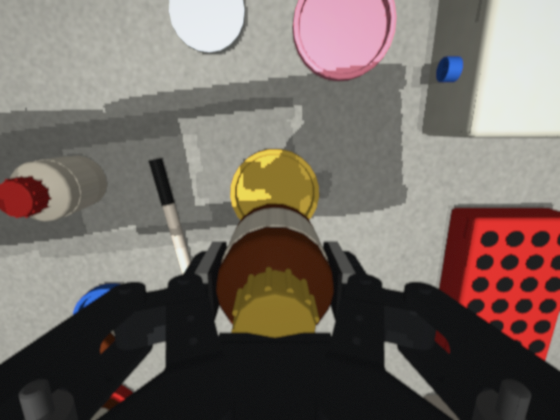

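Over the yellow holder (184,275), with the pink look-alike at (35,345) well away. Shift y by about 4 mm and lower.

>>> apply_moves(targets="0 0 0 0 -0.4 4 4; 0 0 0 0 -0.4 8 4; 0 0 0 0 -0.4 10.2 4; 0 0 0 0 -0.4 11.2 4; 0 0 0 0 -0.4 11.6 4")

```text
time: 25.7
tool_pos: [641.2, 138.7, 27.2]
tcp_rot: [180.0, 0.1, 0.0]
ft_force: [1.2, 0.7, -1.6]
finger_gap: 49.1
```

>>> apply_moves(targets="0 0 0 0 0 0.1 4; 0 0 0 0 0 0.2 4; 0 0 0 0 0 0.3 4; 0 0 0 0 0 0.4 4; 0 0 0 0 0 0.4 4")

```text
time: 26.2
tool_pos: [642.8, 138.4, 25.3]
tcp_rot: [-180.0, -0.1, -0.0]
ft_force: [0.9, -0.3, 0.3]
finger_gap: 49.0
```

>>> apply_moves(targets="0 0 0 0 0 0.05 4; 0 0 0 0 0 0.08 4; 0 0 0 0 0 0.08 4; 0 0 0 0 0 0.08 4; 0 0 0 0 0 0.08 4")

```text
time: 26.7
tool_pos: [642.8, 138.4, 25.2]
tcp_rot: [-180.0, -0.1, -0.0]
ft_force: [-2.8, -0.9, 8.1]
finger_gap: 48.8
```

Contact. Release, rise, and step back toward the base to clear the top view.

>>> apply_moves(targets="0 0 0 0 0 0 5.5; 0 0 0 0 0 0 7; 0 0 0 0 0 0 8.5; 0 0 0 0 0 0 8.5; 0 0 0 0 0 0 8.5")

```text
time: 27.2
tool_pos: [641.9, 138.3, 23.3]
tcp_rot: [180.0, 0.0, -0.0]
ft_force: [0.4, -0.5, 0.2]
finger_gap: 85.1
```

>>> apply_moves(targets="0 0 0 0 0 -2 8.5; 0 0 0 0 0 -6 8.5; 0 0 0 0 0 -11 8.5; 0 0 0 0 0 -16 8.5; 0 0 0 0 0 -20.5 8.5")

```text
time: 27.7
tool_pos: [642.1, 138.3, 231.2]
tcp_rot: [-180.0, -0.1, -0.0]
ft_force: [0.5, 0.5, -0.4]
finger_gap: 85.1
```

>>> apply_moves(targets="0 0 0 -2.5 -3 0 8.5; 0 0 0 -5 -6 0 8.5; 0 0 0 -7.5 -9 0 8.5; 0 0 0 -10 -12 0 8.5; 0 0 0 -12 -14 0 8.5")

```text
time: 28.2
tool_pos: [520.4, 280.1, 228.5]
tcp_rot: [-180.0, 0.0, 0.1]
ft_force: [0.1, 0.2, -0.6]
finger_gap: 84.9
```

>>> apply_moves(targets="0 0 0 -2.5 -3 0 8.5; 0 0 0 -5 -6 0 8.5; 0 0 0 -7.5 -9 0 8.5; 0 0 0 -10 -12 0 8.5; 0 0 0 -12 -14 0 8.5")

```text
time: 28.7
tool_pos: [400.3, 420.0, 228.5]
tcp_rot: [-180.0, 0.0, 0.1]
ft_force: [0.3, -1.0, -0.0]
finger_gap: 84.8
```

```bash
python3 -c "
from h import *
save(snapshot('top'),'top1'); save(snapshot('scene'),'scene1')
s=sense();print(s['time'],s['tool_pos'],s['ft_force'])"
```

```text
28.8 [399.28802513 420.79446536 228.50059497] [ 0.97117669 -0.72400991 -0.06028629]
```

View pics/top1.png

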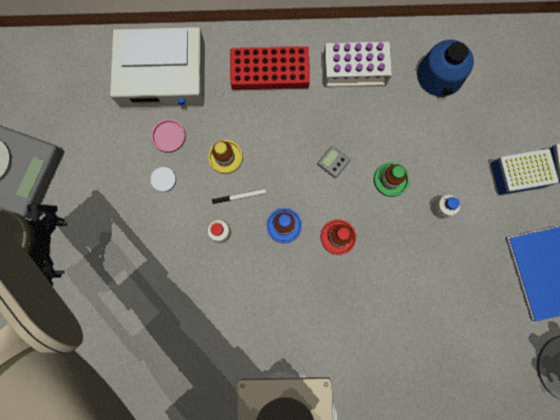

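View pics/scene1.png

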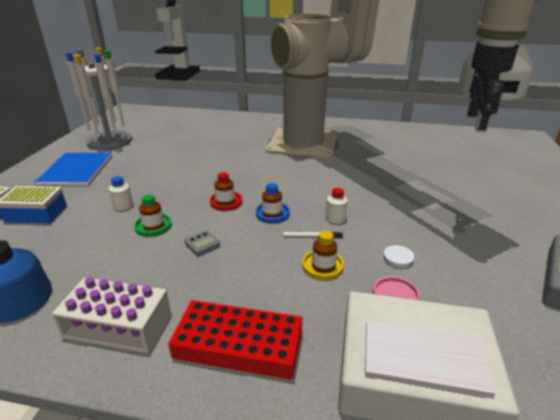

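Both views show each amber bottle upright inside its holder: yellow (155,224), blue (225,284), red (236,340), green (177,395). The white bottles at (231,217) and (206,449) have not moved.

```bash
python3 -c "
from bench import *
print(hand_in())"
```

```text
the job is handed in; nothing more can be done
None
```

All four amber bottles (red, blue, green and yellow caps) stand upright in the holders that match their caps, and I handed the job in at about 29 s. Each bottle was lowered until it just touched the holder floor, with contact forces of roughly 6–11 N, and then released.

The final top and scene pictures show every bottle inside its own rim. The two white bottles, the pink look-alike dish and the clutter look unmoved, and the gripper is well clear. No check failed. The networks' estimates were off in places: they missed amber_yellow and ranked the pink dish above the yellow holder. I therefore took positions from the colour of the caps and holders in the camera pictures, and these agreed between cameras to within about 7 mm.

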